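Take the alignment bar out of its fitted case

ROBOT

A 6-joint arm with a two-finger parallel gripper is mounted at the origin on a cart in front of the work surface, level with it; the furniture and walls round the work are solid. World frame = base frame: x ahead of the robot, y to its left, z up, the work surface at z = 0. Lengths are in m, angles in rad, forces in N, time in s.
With the tool pointing down it reaches from about 0.325 to 0.75 m from the base axis. Payload 7.6 kg.
Tool frame: the origin (TCP) lies on the mounting face of the last link; the fingertips stand 173 mm ahead of it and the grasp point (between the pads) lies 155 mm ahead of it; z points along the fingers, x is the direction in which the jaws open and shut, and the axes are right-handed (so a half turn about z gives the same grasp; the last joint's range is limited). The gripper opens to 85 mm and grips with 20 to 120 N. Pads are 22 mm wide; open, the fingers measure 114 mm over their backs; the gripper's body (76 mm by 85 mm) begins 54 mm behind the grasp point. The pads swing forward as they close: fully open they stand 13 mm farther back than shut.
Start: joints at [-1.385, 0.052, 1.401, -0, 1.689, -0.07], TCP at [0.133, -0.508, 0.405] pointing down, gripper open.
Joint ranges: [-2.9, 2.9], [-0.91, 2.17], [0.12, 2.37], [-1.06, 4.2], [0.26, 2.73], [-2.93, 2.93]. Speed limits (rad/s): [2.57, 2.57, 3.01, 3.14, 3.14, 3.14].

INTERFACE

Orientations are given as a unit quaternion [w, x, y, z].
In Python, from rig import robot gives the robot as it stands.
- The arm moves only by the tool drive_tool, never from a script. Its argument "deltas" is a list of rows, each a list of 4 numbers: the shift along the world's x, y, z in mm, then the turn about the world's z in degrees. A call has 1 to 5 rows; each row shifts and turns the pose as measured when the row begins; what a row does not reach is not made up. A row lasts 1/8 s, in which the tool goes at most 62.5 mm and 10.7 degrees, less where a joint would pass 70% of its speed; a pose out of reach is approached as far as the arm can. A call with a gripper value outside its range is refused whole. "fingers" is the finger opening in mm, from 0 to 85.4, set as the call begins (left out, the last holds). The fingers move at their own pace and stop on an object; "squeeze" is the grip in N (left out, the last holds). Time passes only in rows, so rows that do not move let the fingers close. It gives the time, the measured TCP pose, the force and the opening at its end, in the units of the state.
- robot.state(): the state, without advancing time (a new reading comes with each control period).
- robot.capture(name): name is "scene" or "side" or "wrist"; returns a dict with "pixels" (420x560x3 uint8, red, green, blue), "fov_y" (degrees; the focal length in pixels is half the picture's height over the tangent of half this angle, whatever the lens; pixels are square), "cx", "cy" (the principal point, pixels), "k1" (the pictures are not rectified: a ray, as slopes to the right and down, at radius r is drawn at 1 + k1 r^2 times it, then the intrinsics apply), "position" and "attitude" of the camera in the world. Camera axes: x right, y down, z forward; pixel columns grow to the right and rows downward; lengths in m; the calibration is good to about 2 mm. A picture is of the moment at which its call begins. There is no depth.
- robot.hand_in(): hands the job in, once; it reports no verdict.
Trained networks look in a picture, given as the dict that the camera call returned (one of the last four; its "shot" number tells which), for a name from the list of things; names that differ only in an ending like _2 or _b are one class to them, and where a whole thing is asked for, a point or a joint stands for the part that bears it (a point fixed in the world has none). Each returns a list of dicts, best first, with "score" (0 to 1); they miss things now and then, are a little off and sometimes report something else, mostly with a low value. They report only what shows in the picture. A call takes as long as a camera call.
- robot.outline_of(thing, picture): "mask" (420x560 bool, what is visible of it) and "position" ([row, column] in pixels, amid what is visible of it).
The state is a dict: "t": time; "qpos": joint angles; "qvel": joint speeds; "joint_efforts": joint torques, N m; "ee_pos": TCP position; "tool_rot": TCP orientation; "force": force on the tool from outside, world axes, zero at the start; "moment": the same for the moment, N m; "gripper_width": opening from 0.0 (shut) to 1.0 (fully open).
Only numpy, scipy, OpenCV 4.12 (cv2) and the standard library are available. Lean on these libraries where they do the work, as an engineer would, in place of code of your own. Each camera call takes 0.05 s, during which the arm holds its last target. There are 200 camera calls.

TASK

The tailstock is due for an alignment check. Open the wooden case by its T-bar pull: swing the lid right over and lower it gently until it lies flat on the bench, never letting it fall. Then pull the steel alignment bar straight up out of its two spring clips and lay it down, without dropping it, across both vees of the wooden cradle with its knurled middle between them; leave the case open and the wax tin, glue bottle and pen blank where they are.

Things in the scene. Friction and masses are not known exactly. Their poses are not given: they have to be found in the camera images.
- lid (a joint): angle of the case's lid: 0 = shut (at the start), 1.57 = upright, 3.14 = lying flat on the bench on the other side of the hinge, which is its stop. The lid weighs about 0.4 kg and its hinge has only a little drag: let go before upright it falls shut, past upright it falls open.
- case: fitted wooden case, fixed to the bench: two equal half shells 196 mm along x and 112 mm across, walls 6 mm; shut it is 80 mm high. Origin on the bench below the middle of the hinge line, which runs along x; z up. The base half fills y -2 to -114 mm, rim 40 mm high. The lid shuts on top of it and swings up and over to the +y side.
- lid_hinge (a point): middle of the case's hinge line, 40 mm above the bench. x along the hinge, y level across it (towards where the lid lies when open), z up.
- tbar (a point): centre of the cross-bar of the steel T-pull on the lid's free edge: round, 40 mm long, 12 mm thick, parallel to the hinge, 24 mm out from the lid's wall on a thin stem. Pinched on its two ends it can turn between the fingers. Lid shut: 138 mm from the hinge on its -y side, 52 mm above the bench; open flat: 138 mm on the +y side, 28 mm up. Axes turn with the lid, x along the hinge.
- clip_seat (a point): where the bar's centre lies while clipped in the base half: 58 mm from the hinge on its -y side, 32 mm above the bench, 22 mm above the dark lining; side walls 50 mm away. x along the bar. The clips are two C-shaped steel spring clips 14 mm wide, 45 mm either side along x, open at the top; about 10 to 15 N upward in all makes them snap open.
- bar_centre (a point): centre (on the axis) of the loose steel alignment bar: 160 mm long, 20 mm thick, pointed at both ends, with a knurled middle 40 mm long and 24 mm thick; x is its long axis. About 0.24 kg. It starts in the clips, knurled middle between them, under the shut lid.
- cradle: light wooden cradle, fixed: base 124 x 66 mm, 14 mm thick, with two uprights 14 mm thick (x) and 54 mm wide (y), their middles at x = -42 and +42 mm, each with a right-angled vee in its top; tops 68 mm above the bench. Origin at the centre of the underside.
- cradle_seat (a point): where the bar's centre belongs in the cradle: midway between the two vees, 62 mm above the bench. x is the direction along which the bar lies, level.
- wax_tin: round wax tin, 78 mm across, 31 mm high, loose bystander near one end of the cradle; origin at the centre of its underside
- glue_bottle: small white glue bottle, 32 mm across, 91 mm high, upright, loose bystander near the other end of the cradle; origin at the centre of its underside
- pen_blank: square hardwood pen blank, 19 x 128 x 20 mm, lying loose behind the case; origin at the centre of its underside, y along it

How it is judged:
On the way, in this order (a step that is already met when the one before it is completed fails the run):
1. the lid lies open flat on the bench, at rest, with the bar still in its clips (value of joint lid above 3.06 rad and velocity of joint lid between -0.1 and 0.1 rad/s and distance between bar_centre and clip_seat below 0.006 m), for 0.2 s.
2. the bar is out of both clips, lifted clear of the case's rim, the lid still open flat (z of bar_centre in the frame of clip_seat above 0.03 m and value of joint lid above 3 rad), for 0.1 s.
At the end, for the whole second after the job is handed in: The lid lies open flat (within 0.08 rad of its stop). The bar rests in both vees: its centre within 18 mm of the cradle's middle along the bar, 6 mm across and 5 mm in height, its axis within 0.08 rad of the cradle's, at rest (value of joint lid above 3.06 rad and x of bar_centre in the frame of cradle_seat between -0.018 and 0.018 m and y of bar_centre in the frame of cradle_seat between -0.006 and 0.006 m and z of bar_centre in the frame of cradle_seat between -0.005 and 0.005 m and angle between the x axis of bar_centre and the x axis of cradle_seat, either way round below 0.08 rad and linear speed of bar below 0.02 m/s); the robot touches nothing.
It fails at once if the lid falls or is slammed onto its stop (over 3 rad/s in the last 0.5 rad) (value of joint lid above 2.64 rad and velocity of joint lid above 3 rad/s).
It fails at once if the bar is dropped or thrown into the cradle (over 0.5 m/s within 40 mm of its place) (distance between bar_centre and cradle_seat below 0.04 m and linear speed of bar above 0.5 m/s).
It fails at once if the wax tin, glue bottle or pen blank is pushed more than 25 mm, or the bottle is knocked over (distance of any of wax_tin, glue_bottle, pen_blank from where it was at the start of the episode above 0.025 m or angle between glue_bottle's own z axis and vertical above 0.5 rad).
It also fails if it takes over 67 s, if anything falls off the work surface, if the arm or the gripper's body presses on something with over 40 N, if the wrist force passes 120 N, or if a joint passes its speed limit or range.

## Working session

There is one attempt and no reset: what is moved stays moved. The work goes in short steps, Python scripts to look and compute and a tool call to move; the robot and the scene stay as the last step left them, time stands still between calls to the robot, and variables do not carry over. Pictures are saved under pics/ and viewed, on a budget of 10 in all, crops included, one or two more only if the job needs it, and the job is handed in when it is done.

Besides the shell and the picture viewer there is one more tool, called after "Request:" as name(argument=value, ...) on one line, values as JSON. drive_tool: Moves the arm, as the interface text tells. Its arguments: {"type":"object","properties":{"deltas":{"type":"array"},"fingers":{"type":"number"},"squeeze":{"type":"number"}},"required":["deltas"]}

```bash
mkdir -p pics; ls
cat > h.py <<'E'
import numpy as np, cv2
from rig import robot
from scipy.spatial.transform import Rotation as R
def Rm(q): q=np.array(q,float); return R.from_quat(q[[1,2,3,0]]).as_matrix() if q.shape==(4,) else q
def K(p):
    h=p["pixels"].shape[0]; f=h/2/np.tan(np.radians(p["fov_y"])/2)
    return f
def ray(p,rc):
    f=K(p); d=np.array([(rc[1]-p["cx"])/f,(rc[0]-p["cy"])/f]); s=d.copy()
    for _ in range(20): s=d/(1+p["k1"]*(s@s))
    v=Rm(p["attitude"])@np.array([s[0],s[1],1.]); return np.array(p["position"]),v/np.linalg.norm(v)
def onz(p,rc,z):
    o,v=ray(p,rc); return o+v*(z-o[2])/v[2]
def proj(p,X):
    c=Rm(p["attitude"]).T@(np.array(X)-np.array(p["position"])); s=c[:2]/c[2]; s=s*(1+p["k1"]*(s@s)); f=K(p)
    return np.array([s[1]*f+p["cy"],s[0]*f+p["cx"]])
def tri(obs):
    A=np.zeros((3,3));b=np.zeros(3)
    for o,v in obs: M=np.eye(3)-np.outer(v,v);A+=M;b+=M@o
    X=np.linalg.solve(A,b); return X,[float(np.linalg.norm((np.eye(3)-np.outer(v,v))@(X-o))) for o,v in obs]
def save(p,n): cv2.imwrite("pics/"+n,p["pixels"][:,:,::-1])
E
python3 - <<'E'
from h import *
P={n:robot.capture(n) for n in("scene","side","wrist")}
for n,p in P.items(): print(n,p["fov_y"],p["cx"],p["cy"],p["k1"],np.round(p["position"],3),np.round(p["attitude"],3).tolist())
cv2.imwrite("pics/a.png",cv2.resize(np.hstack([P["scene"]["pixels"],P["side"]["pixels"]])[:,:,::-1],(800,300))) if 0 else None
save(P["scene"],"scene0.png");save(P["side"],"side0.png");save(P["wrist"],"wrist0.png")
for t in["case","lid","tbar","cradle","wax_tin","glue_bottle","pen_blank","bar_centre"]:
  for n,p in P.items():
    for d in robot.outline_of(t,p)[:2]:
      print(t,n,round(d["score"],2),np.round(d["position"]),int(d["mask"].sum()),np.round(onz(p,d["position"],.04),3))
E
```

```text
pics
scene 54.00146467026585 279.7091323650387 212.9968571421079 -0.10269234233264105 [ 0.19  -0.501  0.723] [-0.3, 0.882, -0.342, 0.121]
side 45.02250472470567 279.6050339680865 207.29710545900232 -0.07155537620359859 [ 0.457 -0.974  0.648] [-0.458, 0.888, -0.025, 0.022]
wrist 64.42699583684293 273.7998330148406 206.80992583326264 -0.07881973847318015 [ 0.211 -0.487  0.373] [0.128, 0.781, -0.603, -0.1]
case scene 0.91 [179. 217.] 5612 [0.512 0.049 0.04 ]
case side 0.63 [166. 266.] 4567 [0.502 0.045 0.04 ]
lid scene 0.86 [177. 217.] 4498 [0.516 0.056 0.04 ]
lid scene 0.74 [184. 213.] 5398 [0.498 0.044 0.04 ]
lid side 0.55 [163. 267.] 3281 [0.505 0.062 0.04 ]
tbar scene 0.78 [177. 213.] 4580 [0.51 0.06 0.04]
tbar side 0.76 [160. 270.] 3418 [0.513 0.075 0.04 ]
cradle scene 0.6 [239. 301.] 1982 [ 0.539 -0.192  0.04 ]
cradle side 0.68 [234. 290.] 1950 [ 0.537 -0.212  0.04 ]
cradle side 0.42 [180. 322.] 311 [ 0.624 -0.018  0.04 ]
wax_tin scene 0.79 [213. 330.] 925 [ 0.631 -0.185  0.04 ]
wax_tin side 0.65 [231. 347.] 1045 [ 0.65  -0.206  0.04 ]
glue_bottle scene 0.92 [270. 266.] 471 [ 0.44  -0.199  0.04 ]
glue_bottle side 0.66 [232. 240.] 598 [ 0.44  -0.202  0.04 ]
pen_blank scene 0.71 [178. 275.] 214 [ 0.612 -0.034  0.04 ]
pen_blank scene 0.34 [239. 303.] 1954 [ 0.542 -0.194  0.04 ]
pen_blank side 0.5 [177. 321.] 307 [ 0.624 -0.009  0.04 ]
bar_centre scene 0.74 [178. 216.] 5444 [0.513 0.052 0.04 ]
```

```bash
python3 -c "
import cv2
for n in('scene','side'):
    a=cv2.imread(f'pics/{n}0.png')[110:310,140:400]; cv2.imwrite(f'pics/{n}0c.png',cv2.resize(a,None,fx=3,fy=3,interpolation=cv2.INTER_CUBIC))"
```

```text
(no output)
```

View pics/scene0c.png

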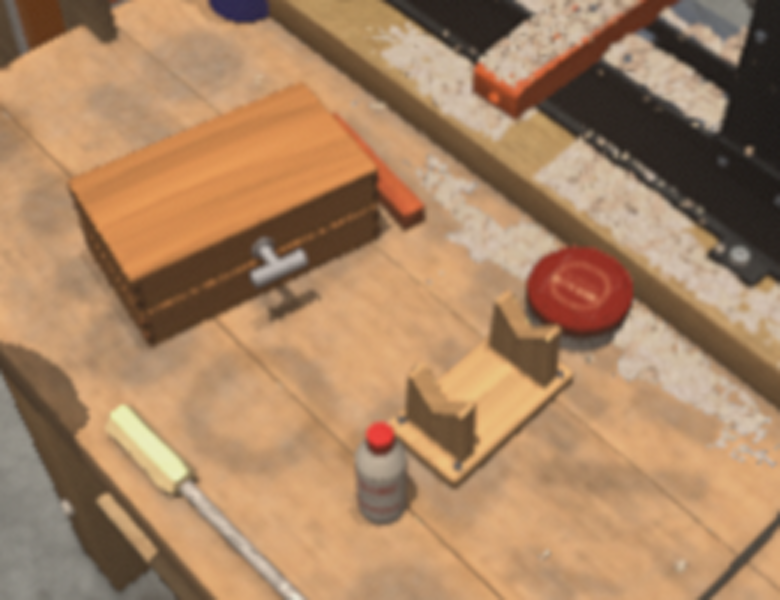

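View pics/side0c.png

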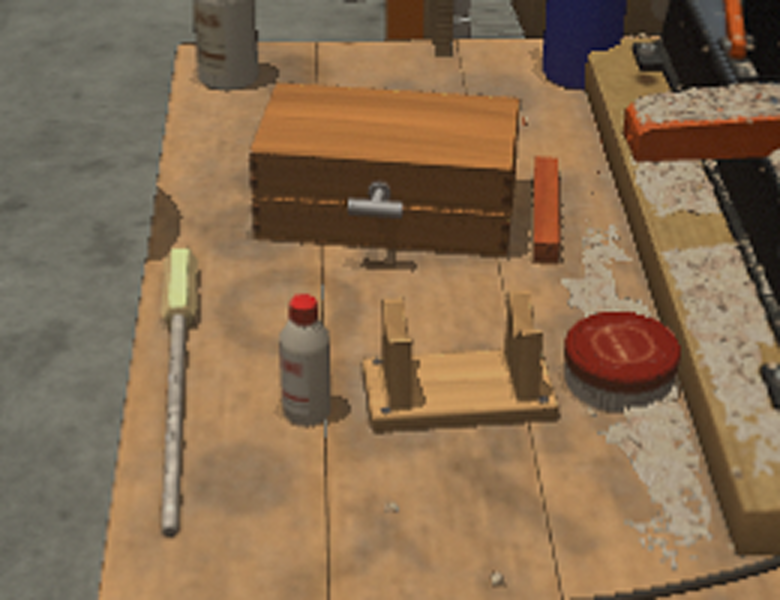

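The scene crop shows the case with its T-bar at crop (278,266), pointing towards the robot. The cradle is at about (480,400), with the tin to its right and the glue bottle to its left. The side crop agrees: T-bar at (375,208), cradle at (460,390), and the pen blank right of the case at (546,208). I'll fit box models to the silhouettes in both views.

```bash
cat > fit.py <<'E'
from h import *
from scipy.optimize import minimize
def box(x0,x1,y0,y1,z0,z1): return np.array([[x,y,z] for x in(x0,x1) for y in(y0,y1) for z in(z0,z1)])/1000
CASE=[box(-98,98,-114,-2,0,80),box(-20,20,-144,-132,46,58),box(-3,3,-138,-114,49,55)]
def up(c):
    out=[box(c-7,c+7,-27,27,14,48)]
    for s in(1,-1): out.append(np.array([[x,s*y,z] for x in(c-7,c+7) for y,z in((0,48),(20,68),(27,68),(27,48))])/1000)
    return out
CRADLE=[box(-62,62,-33,33,0,14)]+up(-42)+up(42)
def T(v,X): x,y,z,a=v; c,s=np.cos(a),np.sin(a); return X@np.array([[c,s,0],[-s,c,0],[0,0,1]])+[x,y,z]
S=4
def sil(p,parts,v):
    h,w=p["pixels"].shape[:2]; m=np.zeros((h*S,w*S),np.uint8)
    for X in parts:
        q=np.array([proj(p,x)[::-1] for x in T(v,X)]); q=((q+.5)*S*16-8).astype(np.int32)
        cv2.fillConvexPoly(m,cv2.convexHull(q),1,shift=4)
    return cv2.resize(m.astype(np.float32),(w,h),interpolation=cv2.INTER_AREA)
def fit(parts,obs,v0,free=(0,1,2,3)):
    free=list(free); v0=np.array(v0,float)
    def f(u):
        v=v0.copy(); v[free]=v0[free]+u*np.array([.02,.02,.01,.1])[free]; c=0
        for p,m in obs: s=sil(p,parts,v); c+=1-np.minimum(s,m).sum()/np.maximum(s,m).sum()
        return c
    best=None
    r=minimize(f,np.zeros(len(free)),method="Nelder-Mead",options=dict(initial_simplex=np.vstack([np.zeros(len(free)),np.eye(len(free))]),xatol=.005,fatol=1e-5))
    r=minimize(f,r.x,method="Nelder-Mead",options=dict(xatol=.005,fatol=1e-5))
    v=v0.copy(); v[free]+=r.x*np.array([.02,.02,.01,.1])[free]; return v,r.fun
E
cat > m.py <<'E'
from fit import *
P={n:robot.capture(n) for n in("scene","side")}
def ob(t): return [(p,robot.outline_of(t,p)[0]["mask"].astype(np.float32)) for p in P.values()]
for t,parts,v0 in(("case",CASE,[.5,.1,0,.1]),("cradle",CRADLE,[.54,-.2,0,.1])):
    o=ob(t)
    for fr in((0,1,3),(0,1,2,3)):
        v,c=fit(parts,o,v0,fr); print(t,fr,np.round(v,4),round(c,3))
    for k in(0,1): v,c=fit(parts,o[k:k+1],v0,(0,1,3)); print("  view",k,np.round(v,4),round(c,3))
off=np.array([110,140])
def cl(n,xy): return off+np.array([xy[1],xy[0]])/3-.3
cs={"t":((278,266),(375,208)),"lidNL":((135,278),(250,153)),"lidNR":((378,176),(517,166)),"lidBL":((72,186),(275,85)),"lidBR":((305,85),(521,98)),"tin":((580,287),(622,350))}
for k,(a,b) in cs.items(): print(k,*[np.round(q,4) for q in tri([ray(P["scene"],cl(0,a)),ray(P["side"],cl(0,b))])])
for t in("wax_tin","glue_bottle","pen_blank"): print(t,[np.round(onz(p,robot.outline_of(t,p)[0]["position"],.02),3) for p in P.values()])
E
python3 m.py
```

```text
case (0, 1, 3) [ 0.518   0.1073  0.     -0.1633] 0.067
case (0, 1, 2, 3) [ 0.5189  0.1109 -0.0036 -0.1618] 0.053
  view 0 [ 0.518   0.1077  0.     -0.1693] 0.026
  view 1 [ 0.5176  0.1057  0.     -0.1549] 0.037
cradle (0, 1, 3) [ 0.545  -0.1849  0.      0.0587] 0.185
cradle (0, 1, 2, 3) [ 0.5454 -0.1844 -0.0009  0.0583] 0.185
  view 0 [ 0.5469 -0.1837  0.      0.0784] 0.084
  view 1 [ 0.5442 -0.1857  0.      0.045 ] 0.075
t [ 0.4966 -0.0269  0.0513] [0.0015 0.0015]
lidNL [0.4055 0.0101 0.0789] [0.0018 0.0018]
lidNR [ 0.5965 -0.0237  0.0783] [0.0043 0.0043]
lidBL [0.4215 0.1119 0.0804] [0. 0.]
lidBR [0.6147 0.0839 0.0791] [0.001 0.001]
tin [ 0.6579 -0.1709  0.0252] [0.0019 0.0019]
wax_tin [array([ 0.649, -0.17 ,  0.02 ]), array([ 0.659, -0.186,  0.02 ])]
glue_bottle [array([ 0.451, -0.192,  0.02 ]), array([ 0.443, -0.175,  0.02 ])]
pen_blank [array([ 0.629, -0.009,  0.02 ]), array([0.628, 0.018, 0.02 ])]
```

Run:
```python
from h import *
s=robot.state(); M=Rm(s["tool_rot"]); print(s["t"],s["ee_pos"],M.round(3).tolist(),np.degrees(np.arctan2(M[1,0],M[0,0])),s["force"],s["gripper_width"])
```

```text
1.95 [ 0.13285381 -0.50791449  0.4047278 ] [[0.253, -0.967, 0.0], [-0.967, -0.253, -0.0], [0.0, -0.0, -1.0]] -75.34473973352816 [-0.23398301 -0.95950391  0.58352519] 1.0006493929203997
```

Request:
drive_tool(deltas=[[36, 48, 0, 6.6], [36, 48, 0, 6.6], [36, 48, 0, 6.6], [36, 48, 0, 6.6], [36, 48, 0, 6.6]])

```text
t: 2.58
ee_pos: [0.3145, -0.2628, 0.4039]
tool_rot: [-0.0, 0.934, -0.356, 0.0]
force: [0.7, -1.1, -0.4]
gripper_width: 0.998
```

Request:
drive_tool(deltas=[[36, 48, 0, 6.6], [36, 48, 0, 6.6], [36, 48, 0, 6.6], [36, 48, 0, 6.6], [36, 48, 0, 6.6]])

```text
t: 3.2
ee_pos: [0.4983, -0.0132, 0.4055]
tool_rot: [0.0, 0.998, -0.067, 0.003]
force: [-0.5, -1.3, 0.2]
gripper_width: 0.997
```

Request:
drive_tool(deltas=[[0, -15, 0, -1.5], [0, 0, 0, 0]])

```text
t: 3.45
ee_pos: [0.4997, -0.025, 0.4046]
tool_rot: [0.0, 0.997, -0.076, 0.002]
force: [0.6, -0.6, 0.2]
gripper_width: 1.0
```

Run:
```python
from fit import *
p=robot.capture("wrist"); save(p,"w1.png"); s=robot.state()
M=Rm(s["tool_rot"]);print(s["t"],s["ee_pos"].round(4) if hasattr(s["ee_pos"],"round") else s["ee_pos"],np.degrees(np.arctan2(M[1,0],M[0,0])),np.round(p["position"],3))
for t in("tbar","lid","case","cradle"):
  for d in robot.outline_of(t,p)[:2]: print(t,round(d["score"],2),np.round(d["position"]),int(d["mask"].sum()))
img=p["pixels"][:,:,::-1].copy()
for parts,v in((CASE,[.518,.1075,0,-.163]),(CRADLE,[.545,-.1849,0,.0587])):
  for X in parts:
    q=np.array([proj(p,x)[::-1] for x in T(v,X)]); cv2.polylines(img,[cv2.convexHull(q.round().astype(np.int32))],True,(0,255,0),1)
cv2.imwrite("pics/w1o.png",img)
```

```text
3.5 [ 0.4995 -0.0249  0.4046] -8.732548370260412 [0.511 0.056 0.374]
tbar 0.59 [100. 271.] 31431
tbar 0.53 [325. 246.] 1395
lid 0.79 [ 99. 272.] 31164
case 0.87 [ 99. 268.] 31424
cradle 0.92 [287. 320.] 4758
```

View pics/w1o.png

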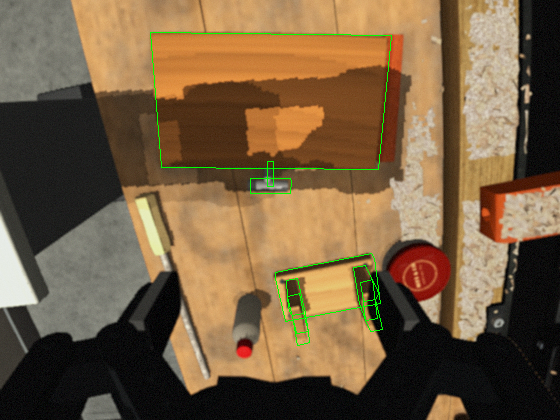

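Request:
drive_tool(deltas=[[-4, -4, -35, -0.6], [0, 0, -35, 0], [0, 0, -35, 0], [0, 0, -35, 0], [0, 0, -20, 0]], fingers=62)

```text
t: 4.32
ee_pos: [0.4935, -0.0323, 0.2443]
tool_rot: [0.0, 0.996, -0.085, 0.007]
force: [-0.4, 0.0, 0.5]
gripper_width: 0.727
```

Request:
drive_tool(deltas=[[2, 4, -20, 0.4], [0, 0, -15, 0], [0, 0, 0, 0]])

```text
t: 4.7
ee_pos: [0.4945, -0.0296, 0.2072]
tool_rot: [0.0, 0.997, -0.083, 0.006]
force: [-0.5, -0.1, -1.2]
gripper_width: 0.726
```

Run:
```python
from fit import *
s=robot.state(); M=Rm(s["tool_rot"]); print(s["ee_pos"],np.degrees(np.arctan2(M[1,0],M[0,0])),s["force"])
p=robot.capture("side"); q=robot.capture("scene")
cv2.imwrite("pics/g1.png",np.hstack([cv2.resize(i["pixels"][r0:r0+140,c0:c0+140,::-1],(400,400),interpolation=cv2.INTER_CUBIC) for i,r0,c0 in((p,90,200),(q,120,160))]))
```

```text
[ 0.49446021 -0.02961904  0.20715904] -9.536184660459519 [-0.46939513 -0.06168024 -1.17232427]
```

View pics/g1.png

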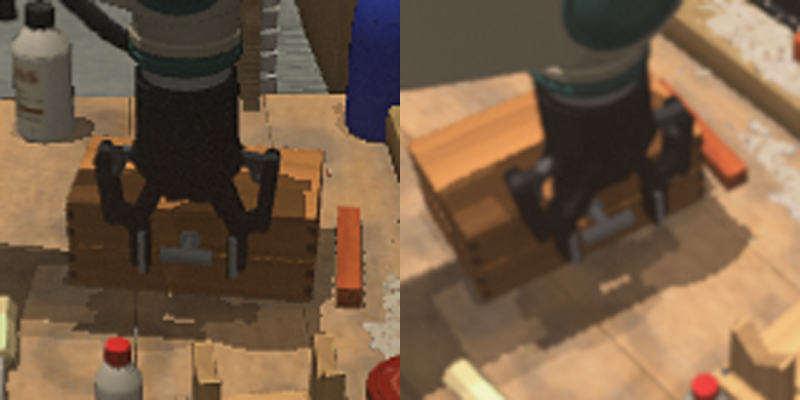

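The pads flank both ends of the T-bar (crop columns 140 and 235, with the bar at 162–212, row 255), so I'll close on it.

Request:
drive_tool(deltas=[[0, 0, 0, 0], [0, 0, 0, 0], [0, 0, 0, 0], [0, 0, 0, 0], [0, 0, 0, 0]], fingers=30, squeeze=35)

```text
t: 5.42
ee_pos: [0.4932, -0.0293, 0.2105]
tool_rot: [-0.0, 0.997, -0.083, 0.003]
force: [-0.7, -0.1, -2.3]
gripper_width: 0.459
```

```bash
python3 - <<'E'
from fit import *
s=robot.state(); print(s["ee_pos"],s["force"],s["gripper_width"])
E
cat > arc.py <<'E'
# tool z offset above bar derived at start pose; prints state's lid angle estimate and next deltas to target angles
from fit import *
import sys
a=-.163; H=np.array([.518,.1075]); d=np.array([-np.sin(a),np.cos(a)]); r,b=np.hypot(.138,.012),np.arctan2(.012,.138)
def pos(th,off): y=-r*np.cos(th+b); return np.r_[H+d*y,.04+r*np.sin(th+b)+off]
off0=float(sys.argv[1])
e=robot.state()["ee_pos"]; y=(np.array(e[:2])-H)@d; z=e[2]-off0-.04
th=np.pi-np.arctan2(z,y)-b; print("th",th,"rad",np.hypot(y,z),"lateral",(np.array(e[:2])-H)@[np.cos(a),np.sin(a)],robot.state()["force"])
ts=[float(x) for x in sys.argv[2:]]; pr=pos(th,off0)
for t in ts: q=pos(t,off0); print(t,np.round((q-pr)*1000,1)); pr=q
E
python3 arc.py .1552 .12 .24 .36 .48 .6 .72 .84 .96 1.08 1.2 1.32 1.44 1.56 1.68 1.8 1.92 2.04 2.16 2.28 2.4 2.5 2.6 2.7 2.8 2.9 3.0 3.08 3.14
```

```text
[ 0.49315047 -0.02928128  0.21050283] [-0.72140689 -0.12112817 -2.33476843] 0.4588466247289433
th 0.022911750524955116 rad 0.139840605562967 lateral -0.002323392031754649 [-0.72140689 -0.12112817 -2.33476843]
0.12 [ 0.3  2.1 13.3]
0.24 [ 0.7  4.3 16. ]
0.36 [ 1.   6.2 15.4]
0.48 [ 1.3  8.  14.5]
0.6 [ 1.6  9.6 13.5]
0.72 [ 1.8 11.1 12.2]
0.84 [ 2.1 12.5 10.8]
0.96 [ 2.2 13.7  9.2]
1.08 [ 2.4 14.7  7.4]
1.2 [ 2.5 15.4  5.6]
1.32 [ 2.6 16.   3.7]
1.44 [ 2.7 16.3  1.7]
1.56 [ 2.7 16.4 -0.3]
1.68 [ 2.7 16.2 -2.3]
1.8 [ 2.6 15.9 -4.2]
1.92 [ 2.5 15.2 -6.1]
2.04 [ 2.4 14.4 -7.9]
2.16 [ 2.2 13.4 -9.6]
2.28 [  2.   12.1 -11.2]
2.4 [  1.8  10.7 -12.5]
2.5 [  1.3   7.8 -11.4]
2.6 [  1.1   6.6 -12.1]
2.7 [  0.9   5.4 -12.7]
2.8 [  0.7   4.1 -13.2]
2.9 [  0.5   2.8 -13.6]
3.0 [  0.2   1.4 -13.8]
3.08 [  0.    0.2 -11.1]
3.14 [-0.1 -0.5 -8.3]
```

Request:
drive_tool(deltas=[[0, 1, 14, 0], [1, 3, 16, 0], [1, 6, 15, 0], [1, 8, 15, 0]])

```text
t: 5.92
ee_pos: [0.4965, -0.0097, 0.2718]
tool_rot: [-0.002, 0.997, -0.083, 0.003]
force: [5.9, 4.1, -7.3]
gripper_width: 0.456
```

```bash
python3 arc.py .1585 .6 .72 .84 .96 1.08
```

```text
th 0.46465954182079494 rad 0.13991204063200163 lateral -0.002233105616481914 [ 5.86408672  4.12658113 -7.25634139]
0.6 [ 1.8 10.7 15.3]
0.72 [ 1.8 11.1 12.2]
0.84 [ 2.1 12.5 10.8]
0.96 [ 2.2 13.7  9.2]
1.08 [ 2.4 14.7  7.4]
```

Request:
drive_tool(deltas=[[2, 10, 14, 0], [2, 11, 12, 0], [2, 13, 11, 0], [2, 14, 9, 0], [2, 15, 7, 0]])

```text
t: 6.55
ee_pos: [0.5074, 0.0574, 0.329]
tool_rot: [-0.001, 0.997, -0.083, 0.004]
force: [6.9, 0.0, -9.8]
gripper_width: 0.455
```

```bash
python3 arc.py .1585 1.2 1.32 1.44 1.56 1.68
```

```text
th 1.1101276530139086 rad 0.14018246513701688 lateral -0.0023682560768116226 [ 6.88737536e+00  3.08602432e-03 -9.81679037e+00]
1.2 [ 1.9 11.6  4. ]
1.32 [ 2.6 16.   3.7]
1.44 [ 2.7 16.3  1.7]
1.56 [ 2.7 16.4 -0.3]
1.68 [ 2.7 16.2 -2.3]
```

Request:
drive_tool(deltas=[[3, 12, 3, 0], [3, 16, 3, 0], [3, 16, 1, 0], [3, 16, -1, 0], [3, 16, -3, 0]])

```text
t: 7.18
ee_pos: [0.522, 0.1388, 0.3354]
tool_rot: [-0.0, 0.997, -0.083, 0.002]
force: [-3.0, -1.3, 0.9]
gripper_width: 0.452
```

```bash
python3 arc.py .1585 1.8 1.92 2.04 2.16 2.28
```

```text
th 1.7105713869453065 rad 0.14050979959982077 lateral -0.0011372657343241086 [-2.95433593 -1.31786521  0.93734905]
1.8 [ 1.9 11.8 -3.3]
1.92 [ 2.5 15.2 -6.1]
2.04 [ 2.4 14.4 -7.9]
2.16 [ 2.2 13.4 -9.6]
2.28 [  2.   12.1 -11.2]
```

Request:
drive_tool(deltas=[[2, 12, -2, 0], [2, 15, -6, 0], [2, 14, -8, 0], [2, 13, -10, 0], [2, 12, -11, 0]])

```text
t: 7.8
ee_pos: [0.5334, 0.2101, 0.2968]
tool_rot: [-0.001, 0.997, -0.083, 0.005]
force: [0.7, -1.1, -0.5]
gripper_width: 0.453
```

```bash
python3 arc.py .1585 2.4 2.5 2.6 2.7 2.8
```

```text
th 2.296606100609933 rad 0.14290522270619763 lateral -0.0014885002347171062 [ 0.74940653 -1.10027968 -0.5234586 ]
2.4 [  1.5   9.2 -10.9]
2.5 [  1.3   7.8 -11.4]
2.6 [  1.1   6.6 -12.1]
2.7 [  0.9   5.4 -12.7]
2.8 [  0.7   4.1 -13.2]
```

Request:
drive_tool(deltas=[[1, 9, -11, 0], [1, 8, -11, 0], [1, 7, -12, 0], [1, 5, -12, 0], [1, 4, -12, 0]])

```text
t: 8.43
ee_pos: [0.5391, 0.2459, 0.2347]
tool_rot: [-0.002, 0.997, -0.083, 0.006]
force: [2.0, 1.5, 1.1]
gripper_width: 0.456
```

```bash
python3 arc.py .1585 2.9 3.0 3.08 3.14
```

```text
th 2.801544284680496 rad 0.1445798357708447 lateral -0.0015979915093370899 [1.97652948 1.46848258 1.131713  ]
2.9 [  0.4   2.7 -13.3]
3.0 [  0.2   1.4 -13.8]
3.08 [  0.    0.2 -11.1]
3.14 [-0.1 -0.5 -8.3]
```

Request:
drive_tool(deltas=[[0, 1, -12, 0], [0, 0, -12, 0], [0, -1, -10, 0], [0, -1, -8, 0], [0, 0, -4, 0]])

```text
t: 9.05
ee_pos: [0.5392, 0.2479, 0.1854]
tool_rot: [-0.006, 0.997, -0.082, 0.007]
force: [3.7, -0.2, -0.1]
gripper_width: 0.456
```

Run:
```python
from fit import *
s=robot.state(); print(s["ee_pos"],s["force"],s["gripper_width"])
p=robot.capture("side"); q=robot.capture("scene")
cv2.imwrite("pics/g2.png",np.hstack([cv2.resize(i["pixels"][r0:r0+140,c0:c0+140,::-1],(400,400),interpolation=cv2.INTER_CUBIC) for i,r0,c0 in((p,70,200),(q,90,140))]))
```

```text
[0.53917555 0.24788762 0.18538181] [ 3.66111713 -0.16989167 -0.09095011] 0.4562709683070413
```

View pics/g2.png

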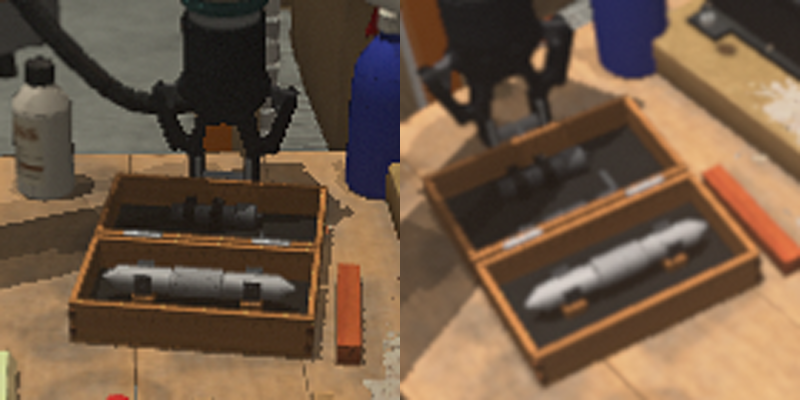

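The lid is nearly flat and still held at crop (225,172). The bar sits in its clips in the base at (200,283). I'll push down gently until the stop shows in the force reading.

Request:
drive_tool(deltas=[[0, 0, -3, 0], [0, 0, -3, 0], [0, 0, -2, 0]])

```text
t: 9.52
ee_pos: [0.5395, 0.2479, 0.1839]
tool_rot: [-0.006, 0.997, -0.082, 0.007]
force: [-5.2, -0.8, 13.4]
gripper_width: 0.453
```

Request:
drive_tool(deltas=[[0, 0, 0, 0], [0, 0, 0, 0], [0, 0, 0, 0], [0, 0, 0, 0]], fingers=66)

```text
t: 10.02
ee_pos: [0.5385, 0.2471, 0.1819]
tool_rot: [-0.005, 0.997, -0.082, 0.004]
force: [-0.1, -0.2, 0.3]
gripper_width: 0.775
```

Request:
drive_tool(deltas=[[0, 0, 25, 0], [0, 0, 50, 0], [0, 0, 60, 0], [0, -40, 45, 0], [-5, -60, 0, 0]])

```text
t: 10.65
ee_pos: [0.5316, 0.1472, 0.3646]
tool_rot: [-0.003, 0.997, -0.08, 0.002]
force: [0.4, -0.3, -0.0]
gripper_width: 0.77
```

Request:
drive_tool(deltas=[[-4, -16, 0, 10], [-4, -16, 0, 10], [-4, -16, 0, 10], [-4, -16, 0, 10], [-4, -16, 0, 10]], fingers=56)

```text
t: 11.28
ee_pos: [0.5106, 0.0617, 0.3649]
tool_rot: [-0.004, 0.933, 0.36, 0.001]
force: [-0.6, 0.4, 0.8]
gripper_width: 0.658
```

Request:
drive_tool(deltas=[[0, -4, 0, 10], [0, -4, 0, 10], [0, -4, 0, 10], [0, -4, 0, 10], [0, 0, 0, 0]])

```text
t: 11.9
ee_pos: [0.5102, 0.0439, 0.3639]
tool_rot: [-0.004, 0.747, 0.665, -0.001]
force: [-0.2, 0.1, -0.3]
gripper_width: 0.654
```

```bash
cat > bar.py <<'E'
from fit import *
BAR=[np.array([[x,r*np.cos(t),r*np.sin(t)] for x,r in prof for t in np.arange(0,6.28,.4)])/1000 for prof in([(-80,1),(-65,10),(65,10),(80,1)],[(-20,12),(20,12)])]
def measure(views,v0,tag):
    s=robot.state(); M=Rm(s["tool_rot"]); print("tcp",np.round(s["ee_pos"],4),"yaw",np.degrees(np.arctan2(M[1,0],M[0,0])),"q6",s["qpos"][5],"F",np.round(s["force"],1))
    o=[]
    for n in views:
        p=robot.capture(n); save(p,f"{tag}_{n}.png"); L=robot.outline_of("bar_centre",p)
        for d in L[:2]: print(n,round(d["score"],2),np.round(d["position"]),int(d["mask"].sum()),"pred",np.round(proj(p,v0[:3])))
        if L and np.linalg.norm(np.array(L[0]["position"])-proj(p,v0[:3]))<25: o.append((p,L[0]["mask"].astype(np.float32)))
    for k in range(len(o)): v,c=fit(BAR,o[k:k+1],v0,(0,1,3)); print("  one",np.round(v,4),round(c,3))
    v,c=fit(BAR,o,v0,(0,1,2,3)); print("all",np.round(v,4),round(c,3)); return v
E
python3 - <<'E'
from bar import *
measure(("scene","side","wrist"),[.5086,.0502,.032,-.163],"b1")
E
```

```text
tcp [0.5102 0.0439 0.3639] yaw 83.34870188268538 q6 -1.4419198808356577 F [-0.2  0.1 -0.3]
scene 0.56 [179. 211.] 526 pred [182. 216.]
side 0.84 [168. 266.] 406 pred [168. 269.]
side 0.57 [234. 292.] 1897 pred [168. 269.]
wrist 0.92 [179. 282.] 3334 pred [189. 279.]
  one [ 0.5093  0.0503  0.032  -0.179 ] 0.161
  one [ 0.5073  0.0486  0.032  -0.1577] 0.289
  one [ 0.5058  0.0504  0.032  -0.1692] 0.076
all [ 0.5068  0.0503  0.0316 -0.1713] 0.553
```

Request:
drive_tool(deltas=[[-3, 6, -30, -3], [0, 0, -45, 0], [0, 0, -35, 0], [0, 0, -20, 0], [0, 0, 0, 0]], fingers=54)

```text
t: 12.82
ee_pos: [0.5067, 0.0509, 0.2315]
tool_rot: [-0.004, 0.766, 0.643, 0.0]
force: [1.0, -0.8, -0.3]
gripper_width: 0.631
```

Run:
```python
from bar import *
v=measure(("wrist",),[.507,.0503,.032,-.168],"b2")
```

```text
tcp [0.5067 0.0509 0.2315] yaw 79.99298434874909 q6 -1.3710835737052744 F [ 1.  -0.8 -0.3]
wrist 0.62 [232. 273.] 8822 pred [254. 272.]
  one [ 0.5057  0.0505  0.032  -0.1684] 0.061
all [ 0.5056  0.0505  0.0325 -0.1691] 0.061
```

View pics/b2_wrist.png

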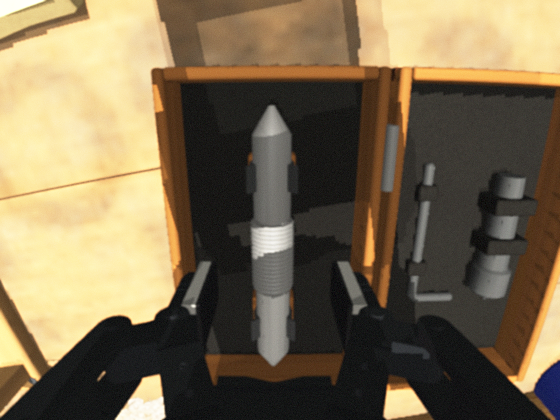

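The wrist picture shows the fingers straddling the knurl (272,257), inside both walls (columns 175 and 365). I'll descend and grip.

Request:
drive_tool(deltas=[[0, 0, -20, 0.4], [0, 0, -15, 0], [0, 0, -6, 0], [0, 0, 0, 0]])

```text
t: 13.42
ee_pos: [0.5091, 0.051, 0.1964]
tool_rot: [0.0, 0.764, 0.645, 0.005]
force: [0.1, -0.4, 0.2]
gripper_width: 0.635
```

Request:
drive_tool(deltas=[[0, 0, 0, 0], [0, 0, 0, 0], [0, 0, 0, 0], [0, 0, 0, 0], [0, 0, 0, 0]], fingers=10, squeeze=80)

```text
t: 14.05
ee_pos: [0.5094, 0.0499, 0.1981]
tool_rot: [0.002, 0.764, 0.645, 0.004]
force: [-0.7, -1.6, -0.9]
gripper_width: 0.245
```

The grip is about 8 mm too high and the width reads slightly small, so I'll regrip lower.

Request:
drive_tool(deltas=[[0, 0, 0, 0], [0, 0, 0, 0], [-2, 0, -6, 0], [0, 0, -5, 0], [0, 0, 0, 0]], fingers=45)

```text
t: 14.68
ee_pos: [0.5075, 0.0503, 0.1868]
tool_rot: [0.002, 0.764, 0.645, 0.005]
force: [-0.4, 0.2, -0.3]
gripper_width: 0.526
```

Request:
drive_tool(deltas=[[0, 0, 0, 0], [0, 0, 0, 0], [0, 0, 0, 0], [0, 0, 0, 0]], fingers=10, squeeze=80)

```text
t: 15.18
ee_pos: [0.5075, 0.0501, 0.1871]
tool_rot: [0.002, 0.764, 0.645, 0.005]
force: [-0.8, -0.9, 0.2]
gripper_width: 0.253
```

Request:
drive_tool(deltas=[[0, 0, 6, 0], [0, 0, 8, 0], [0, 0, 10, 0], [0, 0, 10, 0], [0, 0, 10, 0]])

```text
t: 15.8
ee_pos: [0.5067, 0.0503, 0.2324]
tool_rot: [0.001, 0.764, 0.645, 0.004]
force: [0.6, 0.1, -2.2]
gripper_width: 0.256
```

Run:
```python
from bar import *
e=robot.state()["ee_pos"]
v=measure(("wrist","side"),[e[0]-.001,e[1],e[2]-.155,-.168],"b3")
print(v[:3]-e)
```

```text
tcp [0.5067 0.0503 0.2324] yaw 80.36167380189634 q6 -1.3774531565980979 F [ 0.6  0.1 -2.2]
wrist 0.77 [241. 275.] 13107 pred [294. 273.]
side 0.8 [149. 274.] 434 pred [151. 268.]
  one [ 0.5098  0.0485  0.0774 -0.1779] 0.285
all [ 0.5099  0.0495  0.0768 -0.1714] 0.284
[ 0.00321824 -0.00081023 -0.15556718]
```

Request:
drive_tool(deltas=[[0, 0, 30, 0], [0, 0, 40, 0], [0, 0, 30, 0], [7, -30, 0, 2], [7, -30, 0, 2]])

```text
t: 16.62
ee_pos: [0.5194, -0.0095, 0.3312]
tool_rot: [-0.001, 0.739, 0.674, 0.001]
force: [0.8, -0.1, -2.8]
gripper_width: 0.255
```

Request:
drive_tool(deltas=[[7, -40, 0, 2], [7, -40, 0, 2], [7, -40, 0, 2], [5, -25, 0, 2], [0, 0, 0, 0]])

```text
t: 17.25
ee_pos: [0.5455, -0.1608, 0.3275]
tool_rot: [-0.004, 0.689, 0.724, -0.001]
force: [-0.3, 0.6, -3.6]
gripper_width: 0.259
```

Run:
```python
from bar import *
e=robot.state()["ee_pos"]
v=measure(("wrist","side","scene"),[e[0]+.002,e[1],e[2]-.155,.04],"b4")
print(v[:3]-e)
CYL=[np.array([[r*np.cos(t),r*np.sin(t),z] for t in np.arange(0,6.28,.3) for r,z in((16,0),(16,62),(8,75),(8,91))])/1000]
P=[robot.capture(n) for n in("side","scene")]
for t,parts,v0,fr in(("cradle",CRADLE,[.545,-.185,0,.0587],(0,1,3)),("glue_bottle",CYL,[.447,-.19,0,0],(0,1))):
  O=[]
  for p in P:
    L=robot.outline_of(t,p)
    for d in L[:1]: print(t,round(d["score"],2),d["position"],int(d["mask"].sum())); O.append((p,d["mask"].astype(np.float32)))
  if O:
    for k in O: a,c=fit(parts,[k],v0,fr); print(np.round(a,4),round(c,3))
    a,c=fit(parts,O,v0,fr); print("all",np.round(a,4),round(c,3))
p,q=P
cv2.imwrite("pics/g4.png",np.hstack([cv2.resize(i["pixels"][r0:r0+140,c0:c0+140,::-1],(400,400),interpolation=cv2.INTER_CUBIC) for i,r0,c0 in((p,140,220),(q,150,230))]))
```

```text
tcp [ 0.5455 -0.1608  0.3275] yaw 92.84148550748891 q6 -1.9724793703788213 F [-0.3  0.6 -3.6]
wrist 0.76 [241. 275.] 13136 pred [304. 272.]
side 0.91 [161. 286.] 747 pred [161. 296.]
scene 0.91 [189. 280.] 427 pred [184. 296.]
  one [ 0.5435 -0.1617  0.1725  0.0147] 0.221
  one [ 0.5427 -0.1576  0.1725  0.07  ] 0.513
all [ 0.544  -0.1567  0.1694  0.0254] 0.741
[-0.00146296  0.00416733 -0.15802878]
cradle 0.81 [234.8, 291.6] 1840
cradle 0.72 [239.9, 302.5] 2042
[ 0.5437 -0.1864  0.      0.0202] 0.088
[ 0.5464 -0.1841  0.      0.0662] 0.062
all [ 0.5451 -0.1848  0.      0.0582] 0.164
glue_bottle 0.61 [269.3, 269.0] 494
[ 0.4445 -0.1944  0.      0.    ] 0.044
all [ 0.4445 -0.1944  0.      0.    ] 0.044
```

View pics/g4.png

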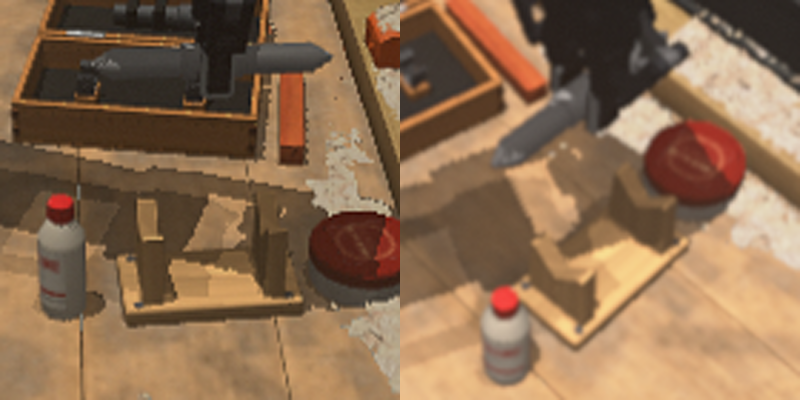

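Run:
```python
from bar import *
p=robot.capture("side");q=robot.capture("scene");e=robot.state()["ee_pos"]
X=[]
for a,b in(((78,68),(103,158)),((331,57),(285,48))):
    x,r=tri([ray(p,[140+a[1]*.35-.3,220+a[0]*.35-.3]),ray(q,[150+b[1]*.35-.3,230+b[0]*.35-.3])]); print(x,r); X.append(x)
d=X[1]-X[0]; print("centre",(X[0]+X[1])/2,"len",np.linalg.norm(d),"yaw",np.arctan2(d[1],d[0]),"pitch",d[2]/.16,"rel tcp",(X[0]+X[1])/2-e)
```

```text
[ 0.46262687 -0.17327551  0.1828546 ] [0.007399379080349974, 0.007399379080349985]
[ 0.61835306 -0.17668429  0.18217649] [0.0015666835911627877, 0.0015666835911627437]
centre [ 0.54048996 -0.1749799   0.18251555] len 0.15576497376640772 yaw -0.021886057124841703 pitch -0.004238205009854043 rel tcp [-0.00505419 -0.01578734 -0.14599772]
```

Run:
```python
from bar import *
e=robot.state()["ee_pos"]; out=[]
for n,r0,c0 in(("side",140,225),("scene",150,230)):
    p=robot.capture(n); img=cv2.resize(p["pixels"][r0:r0+100,c0:c0+140,::-1],(560,400),interpolation=cv2.INTER_CUBIC)[:, :560].copy()
    for v,col in(([e[0],e[1],e[2]-.155,.0496],(0,255,0)),):
        for X in BAR:
            qq=np.array([proj(p,x)[::-1] for x in T(v,X)]); qq=((qq-[c0,r0]+.5)*4-.5)
            cv2.polylines(img,[cv2.convexHull(qq.round().astype(np.int32))],True,col,1)
    out.append(img[:300])
cv2.imwrite("pics/g5.png",np.vstack(out))
```

```text
(no output)
```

View pics/g5.png

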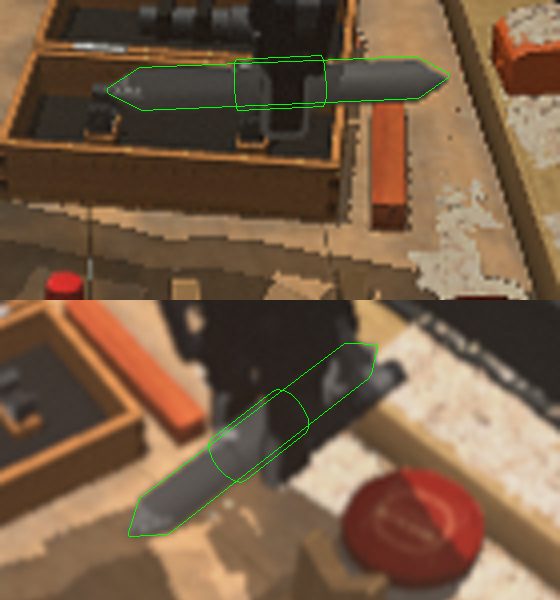

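The overlay shows the held bar centred at TCP − 155 mm in both views (side outline 107–448, scene outline 130–378), with no tilt. I'll aim for the cradle seat, shifted 5 mm away from the bottle.

Request:
drive_tool(deltas=[[5, -14, 0, 0.5], [0, -10, 0, 0], [0, 0, -20, 0], [0, 0, -25, 0], [0, 0, 0, 0]])

```text
t: 18.68
ee_pos: [0.5509, -0.1876, 0.2828]
tool_rot: [-0.002, 0.686, 0.728, -0.0]
force: [-0.6, 1.2, -3.2]
gripper_width: 0.252
```

Request:
drive_tool(deltas=[[0, 3, -20, 0], [0, 0, -15, 0], [0, 0, -10, 0], [0, 0, 0, 0]])

```text
t: 19.18
ee_pos: [0.5518, -0.1863, 0.2402]
tool_rot: [0.0, 0.686, 0.727, 0.001]
force: [-0.1, -0.2, -3.1]
gripper_width: 0.253
```

Run:
```python
from bar import *
s=robot.state();e=s["ee_pos"];print(e,s["force"]); out=[]
for n,r0,c0 in(("side",190,225),("scene",190,235)):
    p=robot.capture(n); img=cv2.resize(p["pixels"][r0:r0+75,c0:c0+140,::-1],(560,300),interpolation=cv2.INTER_CUBIC).copy()
    for v,parts,col in(([e[0],e[1],e[2]-.155,.0586],BAR,(0,255,0)),([.5451,-.1848,0,.0587],CRADLE,(255,255,0))):
        for X in parts:
            qq=np.array([proj(p,x)[::-1] for x in T(v,X)]); qq=((qq-[c0,r0]+.5)*4-.5)
            cv2.polylines(img,[cv2.convexHull(qq.round().astype(np.int32))],True,col,1)
    out.append(img)
cv2.imwrite("pics/g6.png",np.vstack(out))
```

```text
[ 0.55175586 -0.18634947  0.2402338 ] [-0.12660554 -0.1724652  -3.13968344]
```

View pics/g6.png

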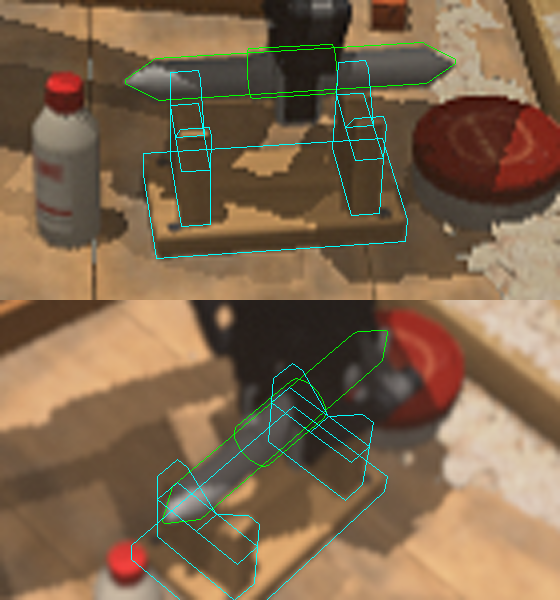

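Request:
drive_tool(deltas=[[-1, 1, -7, 0], [0, 0, -6, 0], [0, 0, -4, 0], [0, 0, -3, 0], [0, 0, 0, 0]])

```text
t: 19.9
ee_pos: [0.5512, -0.1854, 0.2211]
tool_rot: [0.002, 0.686, 0.727, 0.001]
force: [0.5, 1.0, -2.7]
gripper_width: 0.254
```

Request:
drive_tool(deltas=[[0, 0, -3, 0], [0, 0, -2, 0]])

```text
t: 20.15
ee_pos: [0.5516, -0.1851, 0.2184]
tool_rot: [0.002, 0.686, 0.728, 0.002]
force: [-8.1, 5.1, 11.4]
gripper_width: 0.257
```

Request:
drive_tool(deltas=[[0, 0, 0, 0], [0, 0, 0, 0], [0, 0, 0, 0]], fingers=42)

```text
t: 20.52
ee_pos: [0.5521, -0.1853, 0.2198]
tool_rot: [0.004, 0.686, 0.728, 0.003]
force: [0.1, 0.6, 0.3]
gripper_width: 0.488
```

Run:
```python
from bar import *
s=robot.state();e=s["ee_pos"];print(e,s["force"],s["gripper_width"])
measure(("side","scene"),[.551,-.185,.062,.0587],"b7")
```

```text
[ 0.55209051 -0.18527304  0.21980448] [0.14211114 0.58223501 0.28134093] 0.4882120478169115
tcp [ 0.5521 -0.1853  0.2198] yaw 93.3658992479972 q6 -2.0175300550446598 F [0.1 0.6 0.3]
side 0.94 [214. 289.] 626 pred [217. 297.]
side 0.65 [168. 258.] 3181 pred [217. 297.]
scene 0.73 [232. 293.] 446 pred [227. 303.]
  one [ 0.552  -0.1863  0.062   0.055 ] 0.285
  one [ 0.5512 -0.1832  0.062   0.0677] 0.391
all [ 0.5521 -0.1816  0.0584  0.0577] 0.672
```

Released and seated. I'll retract straight up, then check.

Request:
drive_tool(deltas=[[0, 0, 15, 0], [0, 0, 30, 0], [0, 0, 50, 0], [0, 0, 50, 0], [-40, 0, 20, 0]])

```text
t: 21.35
ee_pos: [0.5111, -0.1846, 0.3914]
tool_rot: [0.003, 0.686, 0.728, 0.002]
force: [-0.4, -0.0, -0.0]
gripper_width: 0.492
```

Request:
drive_tool(deltas=[[-40, -50, 0, 0], [-40, -50, 0, 0], [-30, -50, 0, 0], [-20, -50, 0, 0], [0, 0, 0, 0]])

```text
t: 21.98
ee_pos: [0.3754, -0.3865, 0.4018]
tool_rot: [0.01, 0.685, 0.728, 0.003]
force: [0.5, 0.1, 0.0]
gripper_width: 0.493
```

Run:
```python
from bar import *
measure(("side","scene"),[.551,-.185,.062,.0587],"b8")
out=[]
for n,r0,c0 in(("side",100,200),("scene",110,150)):
    p=robot.capture(n); out.append(cv2.resize(p["pixels"][r0:r0+180,c0:c0+200,::-1],(400,360),interpolation=cv2.INTER_CUBIC))
    for t in("wax_tin","glue_bottle","pen_blank"): print(n,t,[(round(d["score"],2),np.round(onz(p,d["position"],.02),3)) for d in robot.outline_of(t,p)[:1]])
cv2.imwrite("pics/g8.png",np.hstack(out))
```

```text
tcp [ 0.3754 -0.3865  0.4018] yaw 93.50933240575453 q6 -2.501398304112584 F [0.5 0.1 0. ]
side 0.57 [216. 298.] 775 pred [217. 297.]
  one [ 0.5523 -0.1866  0.062   0.0649] 0.081
all [ 0.5524 -0.1856  0.0613  0.0666] 0.08
side wax_tin [(0.55, array([ 0.657, -0.186,  0.02 ]))]
side glue_bottle [(0.91, array([ 0.44 , -0.175,  0.02 ]))]
side pen_blank [(0.5, array([0.629, 0.013, 0.02 ]))]
scene wax_tin []
scene glue_bottle [(0.75, array([ 0.445, -0.197,  0.02 ]))]
scene pen_blank []
```

View pics/g8.png

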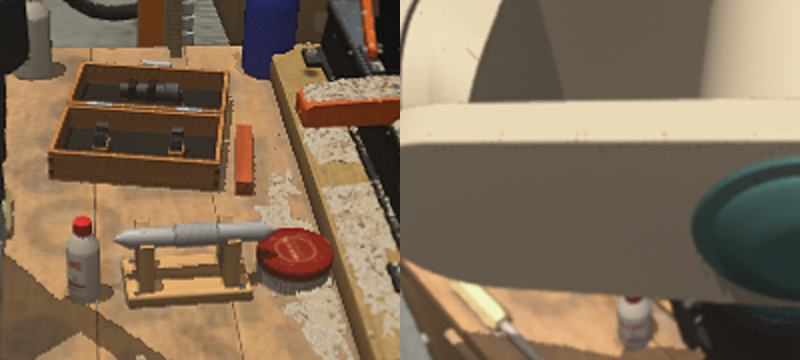

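The side picture shows the bar lying in both vees at (195,235) with the knurl between them. The lid is open flat, and the tin, bottle and blank haven't moved. I'm handing in.

```bash
python3 -c "
from rig import robot
print(robot.hand_in())"
```

```text
the job is handed in; nothing more can be done
None
```

The job is handed in, at about 22 s of the 67 s allowed; the hand-in gave no verdict. I swung the lid over by the T-bar and lowered it onto its stop, which showed as 13 N of contact when I pressed. I then pulled the bar straight up out of its clips, laid it in the cradle's vees and moved the arm clear.

**Last checks, from the side camera only:**
- **Bar:** it rests about 7 mm along from the cradle's middle, away from the bottle on purpose. It is about 1–2 mm off across, at a height of about 61 mm, and about 0.01 rad off the cradle's direction.
- **Lid:** it lies open flat.
- **Tin, bottle and pen blank:** they are where they started, within a few mm of measuring error.

**What failed or disagreed:**
- **Scene camera:** the arm blocked its final view, so only the bottle could be checked from there.
- **First grip:** it was about 8 mm too high, so I regripped lower before lifting.
- **Grip width:** it read about 21.6 mm on the 24 mm knurl. The lift force of about 2–3 N still matched the bar's weight.
- **Tip measurement:** one attempt to measure the held bar from its tips was bad (7 mm residual). I used a model overlay in two views instead.
- **Cradle direction:** single-view fits ranged from 0.02 to 0.08 rad; I used the combined 0.059 rad.

I viewed nine pictures.

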